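Find the balance point of an offset lever and hold it level over its cradle

TASK

The steel lever has one heavy end, and how heavy is not visible. Slide the hanger along its bar until the lever hangs level from the hanger's swinging grip block, then carry it by that block to the cradle and hold it there, level and still, about 5 cm above the cups with the large hub over the large cup and the small tail boss over the small cup. Finish while holding it: do not put it down or let the lever touch the cradle, and leave the other things on the desk alone.

Things in the scene. Friction and masses are not known exactly. Their poses are not given: they have to be found in the camera images.
- lever: Loose offset lever, 250 mm long, steel bar 14 x 14 mm (centre line 14 mm up) lying on its heavy hub and its tail boss. Origin on the underside plane below the bar, x along the bar to the hub, z up. Weighs 0.5 to 0.8 kg by the hub's hidden filling; balance point somewhere between x = 0 and +36 mm; centre of gravity about 16 mm above the underside, 44 mm below the hanger's pin.
- hanger (a joint): x of the hanger's middle in the lever's frame, m, -0.060 to 0.048, growing toward the hub. Aluminium sleeve 30 x 26 mm on the bar with two cheeks and a cross pin (along lever y) 60 mm above the underside. Slides stiffly (1.5 N), stays put below about 10 degrees of tilt; push it along by the gripped block while the lever lies on the desk (which may slip a little).
- bail: Steel grip block that swings freely (1.3 rad either way about the lever's y) on the hanger's cross pin; upright at the start. Origin on the pin, z up along the block. The block is 18 mm (lever x) by 14 mm (lever y) and 46 mm tall, from 21 to 67 mm above the pin, with dark grooves; below it a narrower neck.
- bail_grip (a point): Middle of the grip block, 45 mm above the pin (105 mm above the desk at the start); same axes as the bail. Grip here from above, fingers closing along the lever's y (14 mm).
- lever_hub (a point): Centre of the hub's underside, at lever x = +95 mm; lever's axes. The hub is a dark round drum, 52 mm across, 34 mm high (38 with its cap).
- lever_tail (a point): Centre of the tail boss's underside, at lever x = -117 mm; lever's axes. The boss is 24 mm across and 24 mm high.
- cradle: Cradle, fixed to the desk: grey base plate 276 x 84 x 8 mm with two open steel cups, 30 mm high over the desk. Origin: centre of the plate's underside; x runs along the plate toward the large cup, z up.
- hub_cup (a point): Centre of the large cup's mouth (outer diameter 76 mm), at x = +95 mm, 30 mm above the desk; cradle's axes.
- tail_cup (a point): Centre of the small cup's mouth (outer diameter 40 mm), at x = -117 mm, 30 mm above the desk; cradle's axes.
- jar: Bystander: sample jar with a red cap, 42 mm wide, 80 mm high, standing behind the work. Origin at its foot.
- brass_weight: Bystander: brass knob weight, 23 mm wide, 37 mm high. Origin at its foot.
- dish: Bystander: clear petri dish, 60 mm wide, 13 mm high. Origin at its foot.

How it is judged:
At the end, for the whole second after the job is handed in: The gripper holds the grip block (TCP within 30 mm of its middle); the lever hangs within 0.1 rad of level and still (under 30 mm/s and 0.15 rad/s), hub and tail boss each within 20 mm sideways of their cup's centre and their undersides 20 to 90 mm above the cups' mouths, not touching the cradle (horizontal distance between lever_hub and hub_cup below 0.02 m and horizontal distance between lever_tail and tail_cup below 0.02 m and z of lever_hub in the frame of hub_cup between 0.02 and 0.09 m and z of lever_tail in the frame of tail_cup between 0.02 and 0.09 m and angle between lever's own z axis and vertical below 0.1 rad and linear speed of lever below 0.03 m/s and angular speed of lever below 0.15 rad/s and contact force between the fingers and bail above 2 N and distance between the grasp point and bail_grip below 0.03 m and contact force between lever and cradle below 0.3 N); the arm keeps its last pose, push and grip.
It fails at once if the lever strikes or rests on the cradle (contact force between lever and cradle above 1 N).
It fails at once if a bystander is disturbed (distance of any of jar, brass_weight, dish from where it was at the start of the episode above 0.02 m).
It also fails if it takes over 64 s, if anything falls off the work surface, if the arm or the gripper's body presses on something with over 40 N, if the wrist force passes 120 N, or if a joint passes its speed limit or range.

ROBOT

A 7-joint arm with a two-finger parallel gripper is mounted at the origin on a cart in front of the work surface, level with it; the furniture and walls round the work are solid. World frame = base frame: x ahead of the robot, y to its left, z up, the work surface at z = 0. Lengths are in m, angles in rad, forces in N, time in s.
With the tool pointing down it reaches from about 0.4 to 0.875 m from the base axis. Payload 19.3 kg.
Tool frame: the origin (TCP) lies between the finger pads, 19 mm behind the fingertips; this is the grasp point; z points along the fingers, y is the line along which they close (so a half turn about z gives the same grasp; the last joint's range is limited). The gripper opens to 85 mm and grips with 20 to 120 N. Pads are 22 mm wide; open, the fingers measure 114 mm over their backs; the gripper's body (76 mm by 85 mm) begins 54 mm behind the grasp point. The pads swing forward as they close: fully open they stand 13 mm farther back than shut.
Start: joints at [-1.375, 0.521, -0.036, 1.599, 0.021, 1.021, -0.113], TCP at [0.164, 0.603, 0.25] pointing down, gripper open.
Joint ranges: [-2.91, 2.91], [-0.3, 2.13], [-1.5, 1.42], [0.17, 2.43], [-1.26, 4.41], [0.16, 1.93], [-2.52, 2.52]. Speed limits (rad/s): [1.89, 1.89, 2.39, 2.39, 3.01, 3.01, 3.01].

INTERFACE

Orientations are given as [roll, pitch, yaw] about the fixed x, y, z axes, in that order (R = Rz(yaw) Ry(pitch) Rx(roll)).
In Python, from workcell import bot, grab_frame, ticket gives the robot as it stands.
- The arm moves only by the tool arm_command, never from a script. Its argument "commands" is a list of rows, each a list of 3 entries, a list of its own where there are three numbers: the shift along the world's x, y, z in mm, then the turn about the world's z in rad, then the gripper command: -1 is fully open, 1 is shut, values between are in proportion. In form: [[[tx, ty, tz], roll, fingers], ...]. A call has 1 to 20 rows; each row shifts and turns the commanded pose from where the row before left it; what a row does not reach is not made up. A row lasts 1/10 s, in which the tool goes at most 50 mm and 8.59 degrees, less where a joint would pass 70% of its speed; a pose out of reach is approached as far as the arm can. A call with a gripper value outside its range is refused whole. The fingers move at their own pace and stop on an object; "newtons" is the grip in N (left out, the last holds). Time passes only in rows, so rows that do not move let the fingers close. It gives the time, the measured TCP pose, the force, the opening and the grip force at its end, in the units of the state.
- bot.observe(): the state, without advancing time (a new reading comes with each control period).
- grab_frame(name): name is "scene" or "top" or "wrist"; returns a dict with "image" (420x560x3 uint8, red, green, blue), "vertical_fov" (degrees; the focal length in pixels is half the picture's height over the tangent of half this angle, whatever the lens; pixels are square), "cx", "cy" (the principal point, pixels), "k1" (the pictures are not rectified: a ray, as slopes to the right and down, at radius r is drawn at 1 + k1 r^2 times it, then the intrinsics apply), "R" (3x3) and "t" (3): a world point X has camera coordinates R X + t. Camera axes: x right, y down, z forward; pixel columns grow to the right and rows downward; lengths in m; the calibration is good to about 2 mm. A picture is of the moment at which its call begins. There is no depth.
- ticket.job_done(): hands the job in; it is judged then, once.
The state is a dict: "clock": time; "qpos": joint angles; "qd": joint speeds; "joint_efforts": joint torques, N m; "position": TCP position; "tool_rot": TCP orientation; "force": force on the tool from outside, world axes, zero at the start; "moment": the same for the moment, N m; "grip_width": finger opening in m; "finger_force": force on a finger pad.
Only numpy, scipy, OpenCV 4.12 (cv2) and the standard library are available. Lean on these libraries where they do the work, as an engineer would, in place of code of your own. Each camera call takes 0.05 s, during which the arm holds its last target. There are 200 camera calls.

## Working session

There is one attempt and no reset: what is moved stays moved. The work goes in short steps, Python scripts to look and compute and a tool call to move; the robot and the scene stay as the last step left them, time stands still between calls to the robot, and variables do not carry over. Pictures are saved under pics/ and viewed, at most 10 in all, crops included, and the job is handed in when it is done.

Besides the shell and the picture viewer there is one more tool, called after "Request:" as name([rows], argument=value, ...), one row to a line, values as JSON. arm_command: Moves the arm, as the interface text tells. Its arguments: {"type":"object","properties":{"commands":{"type":"array"},"newtons":{"type":"number"}},"required":["commands"]}

```bash
mkdir -p pics; cat > h.py <<'E'
import numpy as np, cv2
from workcell import bot, grab_frame, ticket
def K(f):
    h=f["image"].shape[0]; F=h/2/np.tan(np.radians(f["vertical_fov"])/2); return F
def ray(f,u,v):
    F=K(f); d=np.array([(u-f["cx"])/F,(v-f["cy"])/F]); s=d.copy()
    for _ in range(30): s=d/(1+f["k1"]*(s@s))
    R=np.array(f["R"]);t=np.array(f["t"]); return -R.T@t, R.T@np.array([s[0],s[1],1])
def at(f,u,v,z):
    o,d=ray(f,u,v); return o+d*(z-o[2])/d[2]
def proj(f,X):
    c=np.array(f["R"])@np.array(X)+np.array(f["t"]); s=c[:2]/c[2]; s=s*(1+f["k1"]*(s@s)); return s*K(f)+[f["cx"],f["cy"]]
def save(f,n): cv2.imwrite(f"pics/{n}.png",cv2.cvtColor(f["image"],cv2.COLOR_RGB2BGR))
E
python3 - <<'E'
from h import *
import pickle
for n in("top","scene"):
    f=grab_frame(n); save(f,n+"0"); pickle.dump(f,open(n+"0.pkl","wb")); print(n,-np.array(f["R"]).T@f["t"])
s=bot.observe(); print({k:np.round(v,3) for k,v in s.items()})
E
```

```text
top [ 0.43949654 -0.07960718  1.19044814]
scene [-0.06371464 -0.58715949  0.92873675]
{'clock': np.float64(0.1), 'qpos': array([-1.375,  0.522, -0.036,  1.6  ,  0.021,  1.021, -0.113]), 'qd': array([ 0.001,  0.001, -0.001, -0.002, -0.001, -0.   ,  0.001]), 'joint_efforts': array([ 3.0000e-03, -9.2848e+01,  1.9840e+00, -3.7053e+01,  1.8000e-02,
        5.0000e-03,  0.0000e+00]), 'position': array([0.164, 0.603, 0.249]), 'tool_rot': array([-3.141,  0.   ,  2.876]), 'force': array([ 0.573,  0.096, -0.379]), 'moment': array([ 0.006, -0.029,  0.002]), 'finger_force': np.float64(0.0), 'grip_width': np.float64(0.085)}
```

View pics/top0.png

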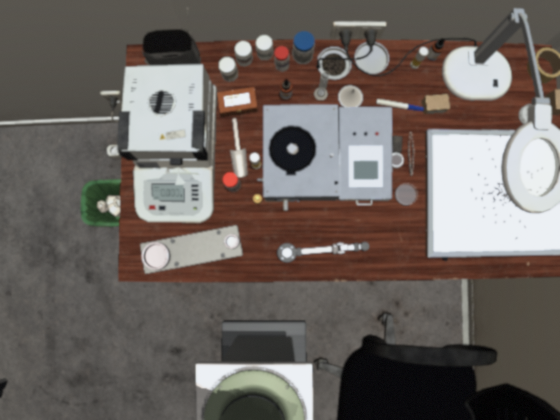

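View pics/scene0.png

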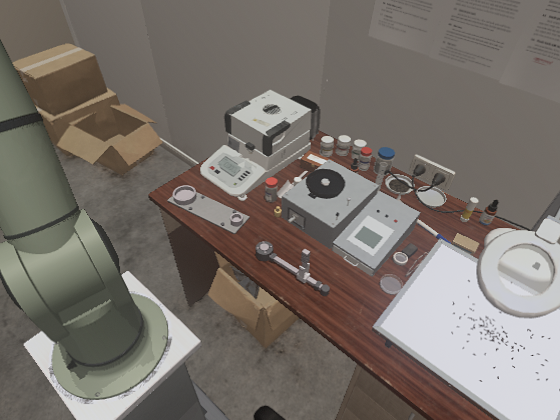

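```bash
python3 - <<'E'
from h import *
import pickle
f=pickle.load(open("top0.pkl","rb")); g=pickle.load(open("scene0.pkl","rb"))
a=cv2.resize(f["image"][222:282,130:260],None,fx=6,fy=5*1.2,interpolation=3)[:360]
b=cv2.resize(f["image"][222:282,250:380],None,fx=6,fy=6,interpolation=3)
im=np.vstack([a[:,:780][:300+0], b[:300]]); cv2.imwrite("pics/c1.png",im[...,::-1])
c=cv2.resize(g["image"][175:300,160:340],None,fx=4.4,fy=4.4,interpolation=3); cv2.imwrite("pics/c2.png",c[...,::-1])
for u,v,z in[(157,256,.03),(233,242,.03),(288,252,.038),(364,246,.024),(345,247,.12),(255,400,0)]: print(u,v,at(f,u,v,z).round(3))
for X in [(0,0,0),(.164,.603,.25)]: print(proj(f,X),proj(g,X))
for u,v,z in[(185,195,.03),(237,219,.03),(264,248,.038),(323,288,.024)]: print(u,v,at(g,u,v,z).round(3))
E
```

```text
157 256 [0.444 0.258 0.03 ]
233 242 [0.481 0.051 0.03 ]
288 252 [ 0.453 -0.097  0.038]
364 246 [ 0.467 -0.302  0.024]
345 247 [ 0.463 -0.237  0.12 ]
255 400 [ 0.051 -0.004  0.   ]
[253.8541247  418.64572159] [111.92674682 340.92996601]
[-13.77853917 376.62270966] [ 21.87029429 131.34656088]
185 195 [0.438 0.25  0.03 ]
237 219 [0.479 0.047 0.03 ]
264 248 [ 0.447 -0.098  0.038]
323 288 [ 0.463 -0.302  0.024]
```

View pics/c1.png

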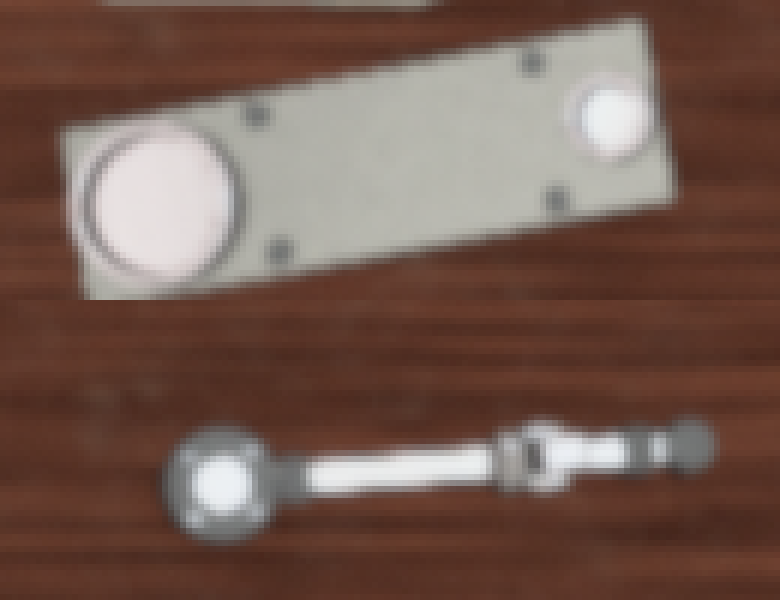

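View pics/c2.png

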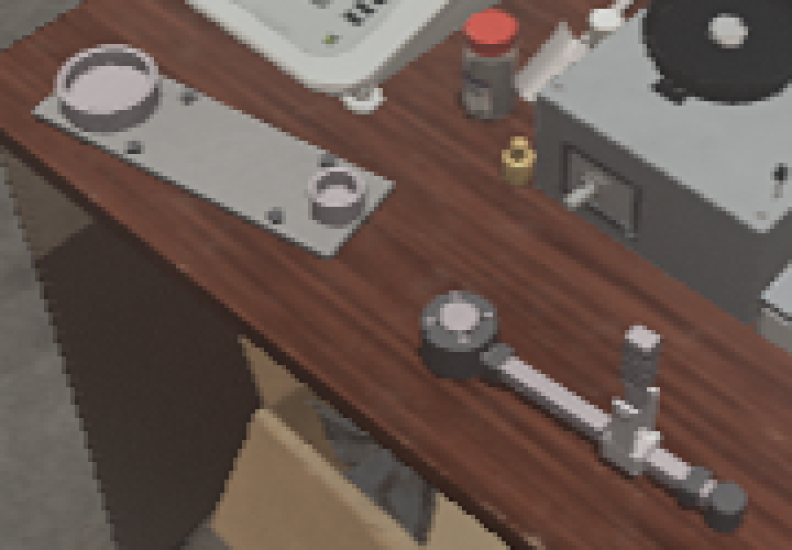

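```bash
python3 - <<'E'
from h import *
import pickle
f=pickle.load(open("top0.pkl","rb")); g=pickle.load(open("scene0.pkl","rb"))
T=lambda u,v,z,o:at(f,o+u/6,222+v/6,z)[:2]
G=lambda u,v,z:at(g,160+u/4.4,175+v/4.4,z)[:2]
def pr(n,a,b):
    print(n,a.round(4),b.round(4))
hc=[T(160,205,.03,130),G(108,82,.03)];tc=[T(612,117,.03,130),G(337,182,.03)]
hub=[T(220,185,.036,250),G(459,317,.038)];tl=[T(690,146,.024,250),G(726,497,.024)]
for n,p in(("hc",hc),("tc",tc),("hub",hub),("tail",tl),("block",[T(575,152,.127,250),G(642,338,.127)])): pr(n,*p)
m=lambda p:np.mean(p,0)
for a,b in((hc,tc),(hub,tl)):
    for i in(0,1): d=a[i]-b[i]; print(np.linalg.norm(d),np.arctan2(d[1],d[0]))
E
```

```text
hc [0.444  0.2592] [0.4409 0.2562]
tc [0.4823 0.0536] [0.4857 0.0559]
hub [ 0.4507 -0.093 ] [ 0.4503 -0.0965]
tail [ 0.466  -0.3048] [ 0.4665 -0.3059]
block [ 0.4617 -0.2375] [ 0.4602 -0.2354]
0.20912997982597403 1.7554258343297042
0.20532031052096636 1.7905727589668896
0.21236892581254563 1.6429162863976186
0.21001827175446883 1.647936577381661
```

Request:
arm_command([
  [[30,-38,0],-0.12,-1],
  [[30,-38,0],-0.12,-1],
  [[30,-38,0],-0.12,-1],
  [[30,-38,0],-0.12,-1],
  [[30,-38,0],-0.12,-1],
  [[30,-38,0],-0.12,-1],
  [[30,-38,0],-0.12,-1],
  [[30,-38,0],-0.12,-1],
  [[30,-38,0],-0.12,-1],
], newtons=60)

```text
clock: 1.0
position: [0.435, 0.2593, 0.25]
tool_rot: [3.142, -0.0, 1.791]
force: [0.9, 1.1, 0.6]
grip_width: 0.0853
finger_force: 0.0
```

Request:
arm_command([
  [[2,-41,0],-0.012,-1],
  [[2,-41,0],-0.012,-1],
  [[2,-41,0],-0.012,-1],
  [[2,-41,0],-0.012,-1],
  [[2,-41,0],-0.012,-1],
  [[2,-41,0],-0.012,-1],
  [[2,-41,0],-0.012,-1],
  [[2,-41,0],-0.012,-1],
  [[2,-41,0],-0.012,-1],
  [[2,-41,0],-0.012,-1],
  [[3,-41,0],-0.013,-1],
  [[3,-45,0],-0.013,-1],
  [[0,0,0],0,-1],
  [[0,0,0],0,-1],
])

```text
clock: 2.4
position: [0.4597, -0.2357, 0.2496]
tool_rot: [-3.141, -0.0, 1.648]
force: [0.2, 0.5, 0.3]
grip_width: 0.0855
finger_force: 0.0
```

```bash
python3 - <<'E'
from h import *
f=grab_frame("wrist"); save(f,"w1")
print(bot.observe()["position"],bot.observe()["tool_rot"],bot.observe()["force"])
for X in[(.461,-.2365,.127),(.4505,-.0947,.038),(.466,-.305,.024)]: print(proj(f,X))
print(-np.array(f["R"]).T@f["t"])
E
```

```text
[ 0.45996765 -0.23460261  0.24965133] [-3.14086543e+00 -5.59895339e-04  1.64955058e+00] [ 0.28340961  0.1523378  -1.0382282 ]
[281.45566458 211.0791963 ]
[281.57215783  49.44717407]
[280.96797331 242.44225787]
[ 0.45488725 -0.16711031  0.37358053]
```

View pics/w1.png

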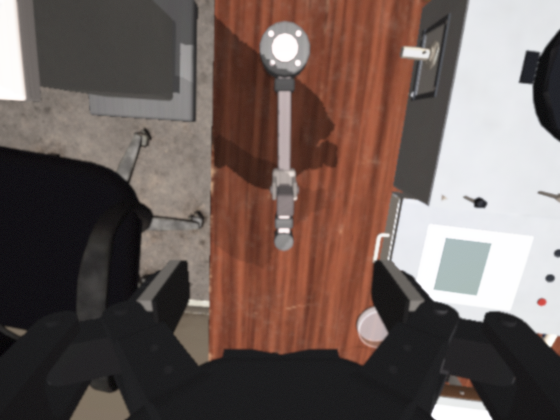

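The wrist view shows the hub cap at (285,47), the tail at (284,241) and the block at about (285,205). All are within 4 px of prediction, so I'm descending with +2 mm in x.

Request:
arm_command([
  [[2,0,-40],0,-1],
  [[0,-1,-40],0,-1],
  [[0,0,-35],0,-1],
  [[0,0,-20],0,-1],
  [[0,0,-9],0,-1],
  [[0,0,0],0,1],
  [[0,0,0],0,1],
  [[0,0,0],0,1],
  [[0,0,0],0,1],
  [[0,0,0],0,1],
  [[0,0,0],0,1],
  [[0,0,0],0,1],
  [[0,0,0],0,1],
])

```text
clock: 3.75
position: [0.4629, -0.236, 0.1066]
tool_rot: [3.14, 0.0, 1.65]
force: [1.7, 1.4, 8.2]
grip_width: 0.0135
finger_force: 60.7
```

Request:
arm_command([
  [[0,0,0.5],0,1],
  [[0,0,0.5],0,1],
  [[0,0,0],0,1],
  [[0,0,0],0,1],
])

```text
clock: 4.15
position: [0.4621, -0.236, 0.1069]
tool_rot: [-3.141, -0.0, 1.65]
force: [1.4, -0.5, -4.2]
grip_width: 0.0137
finger_force: 59.1
```

Request:
arm_command([
  [[0,0,-0.3],0,1],
  [[0,3,0],0,1],
  [[0,4,0],0,1],
  [[-1,6,0],0,1],
  [[0,6,0],0,1],
  [[-1,6,0],0,1],
  [[0,6,0],0,1],
  [[-1,6,0],0,1],
  [[0,6,0],0,1],
  [[-1,6,0],0,1],
  [[0,6,0],0,1],
  [[-1,6,0],0,1],
  [[0,4,0],0,1],
  [[0,0,0],0,1],
  [[0,0,0],0,1],
])

```text
clock: 5.65
position: [0.4572, -0.1707, 0.1067]
tool_rot: [-3.141, -0.0, 1.65]
force: [1.3, 1.4, 0.4]
grip_width: 0.0137
finger_force: 59.6
```

```bash
python3 - <<'E'
from h import *
f=grab_frame("scene"); save(f,"s2")
s=bot.observe();print(s["position"],s["force"],s["moment"])
c=cv2.resize(f["image"][195:315,230:350],None,fx=5,fy=5,interpolation=3); cv2.imwrite("pics/c3.png",c[...,::-1])
E
```

```text
[ 0.45722678 -0.17079562  0.1067035 ] [1.04146403 0.55603574 0.759088  ] [ 0.34713581 -0.18939743 -0.00269475]
```

View pics/c3.png

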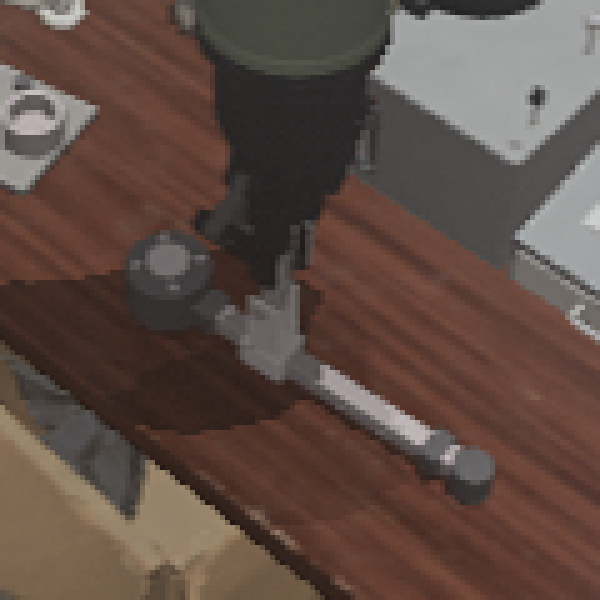

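The hub at (264,247) and tail at (324,287) haven't moved, and the hanger has slid about 65 mm, so it sits at x ≈ +18 mm. Next I'll lift a little and watch the force and tilt.

Request:
arm_command([
  [[0,0,1],0,1],
  [[0,0,1],0,1],
  [[0,0,1],0,1],
  [[0,0,1],0,1],
  [[0,0,0],0,1],
  [[0,0,0],0,1],
])

```text
clock: 6.3
position: [0.4572, -0.171, 0.1107]
tool_rot: [-3.142, -0.0, 1.65]
force: [0.2, -0.0, -5.1]
grip_width: 0.0131
finger_force: 58.9
```

Request:
arm_command([
  [[0,0,1],0,1],
  [[0,0,1],0,1],
  [[0,0,2],0,1],
  [[0,0,2],0,1],
  [[0,0,2],0,1],
  [[0,0,0],0,1],
  [[0,0,0],0,1],
  [[0,0,0],0,1],
])

```text
clock: 7.1
position: [0.4572, -0.1709, 0.1186]
tool_rot: [-3.142, -0.0, 1.65]
force: [0.1, -0.2, -5.1]
grip_width: 0.0133
finger_force: 58.9
```

```bash
python3 - <<'E'
from h import *
f=grab_frame("scene"); save(f,"s3")
s=bot.observe();print(s["position"],s["force"],s["moment"])
c=cv2.resize(f["image"][195:315,230:350],None,fx=5,fy=5,interpolation=3); cv2.imwrite("pics/c4.png",c[...,::-1])
E
```

```text
[ 0.45717253 -0.17092698  0.11863639] [ 0.470927    0.53436278 -5.50822128] [-0.00933145 -0.008667    0.04057863]
```

View pics/c4.png

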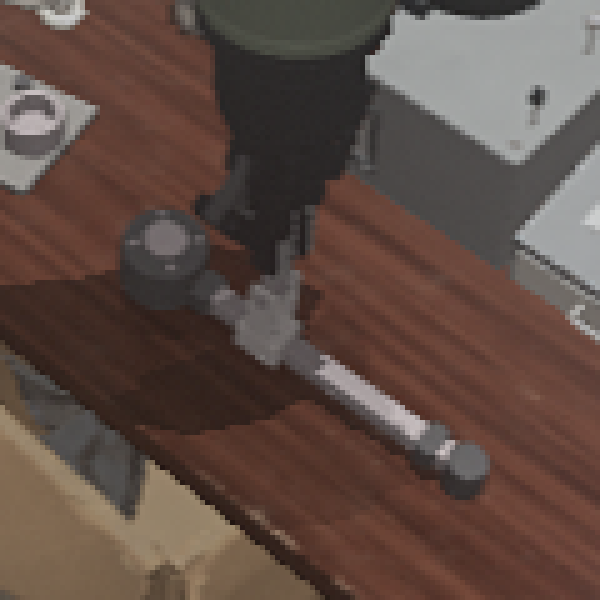

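The hub rose (237 vs 260 px) while the tail stayed on the desk, so the hanger is too far toward the hub. The force model gives a balance point of about +10 mm, so I'll lower it, slide −8 mm and lift again.

Request:
arm_command([
  [[0,0,-2],0,1],
  [[0,0,-2],0,1],
  [[0,0,-2],0,1],
  [[0,0,-2],0,1],
  [[0,0,-2],0,1],
  [[0,0,-1],0,1],
  [[0,0,-1],0,1],
  [[0,0,0],0,1],
  [[0,0,0],0,1],
])

```text
clock: 8.05
position: [0.4572, -0.171, 0.1068]
tool_rot: [3.141, 0.0, 1.65]
force: [-0.3, 0.2, -4.0]
grip_width: 0.0134
finger_force: 59.0
```

Request:
arm_command([
  [[0,-2,0],0,1],
  [[0,-2,0],0,1],
  [[1,-2,0],0,1],
  [[0,-2,0],0,1],
  [[0,0,0],0,1],
  [[0,0,0],0,1],
])

```text
clock: 8.65
position: [0.4583, -0.1793, 0.1067]
tool_rot: [3.141, 0.0, 1.649]
force: [-0.6, -1.8, -3.5]
grip_width: 0.0131
finger_force: 59.3
```

Request:
arm_command([
  [[0,0,1],0,1],
  [[0,0,2],0,1],
  [[0,0,2],0,1],
  [[0,0,2],0,1],
  [[0,0,2],0,1],
  [[0,0,2],0,1],
  [[0,0,1],0,1],
  [[0,0,0],0,1],
  [[0,0,0],0,1],
  [[0,0,0],0,1],
])

```text
clock: 9.65
position: [0.4581, -0.1789, 0.1186]
tool_rot: [-3.141, -0.0, 1.65]
force: [0.1, -0.5, -5.8]
grip_width: 0.0133
finger_force: 58.8
```

```bash
python3 - <<'E'
from h import *
f=grab_frame("scene"); save(f,"s4")
F=[]
s=bot.observe();print(s["position"],s["force"],s["moment"])
im=lambda n:cv2.resize(cv2.imread(f"pics/{n}.png")[195:315,230:350],None,fx=5,fy=5,interpolation=3)
c=im("s4"); cv2.imwrite("pics/c5.png",c)
# template shifts of hub cap & tail relative to s2 (flat)
for n in("s3","s4"):
    for nm,(u,v,r) in dict(hub=(168,265,50),tail=(470,470,38)).items():
        t=im("s2")[v-r:v+r,u-r:u+r]; m=cv2.matchTemplate(im(n)[v-r-60:v+r+60,u-r-60:u+r+60],t,5); q=cv2.minMaxLoc(m); print(n,nm,np.array(q[3])-60,round(q[1],2))
a=proj(f,(.4505,-.0947,.038));b=proj(f,(.4505,-.0947,.048));print("px/10mm x5 hub",(b-a)*5)
a=proj(f,(.466,-.305,.024));b=proj(f,(.466,-.305,.034));print((b-a)*5)
E
```

```text
[ 0.45813736 -0.17895854  0.11862013] [-0.41767813  0.40671049 -5.7689709 ] [-0.02737112  0.01319716  0.04820394]
s3 hub [  0 -20] 0.92
s3 tail [-5 -5] 0.98
s4 hub [  5 -15] 0.9
s4 tail [5 0] 0.93
px/10mm x5 hub [ -0.1477892  -10.86081759]
[  1.93499826 -10.24516062]
```

View pics/c5.png

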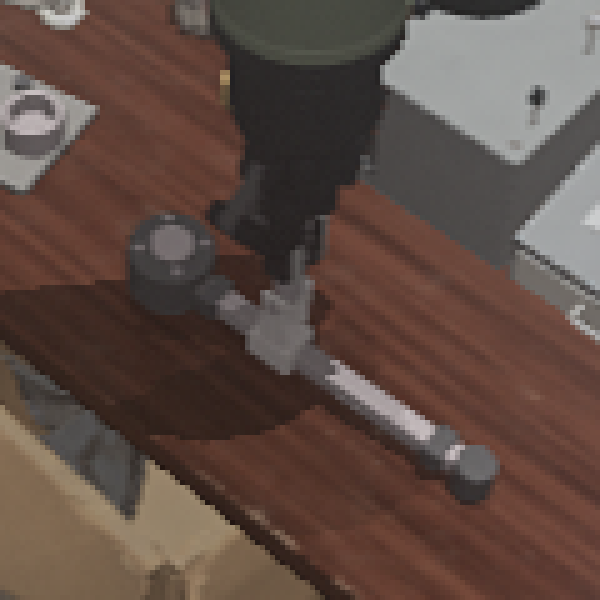

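The lever slid on the desk along with the hanger, because it was partly lifted (−4 N). I'll press down lightly before sliding.

Request:
arm_command([
  [[0,0,-3],0,1],
  [[0,0,-3],0,1],
  [[0,0,-3],0,1],
  [[0,0,-2],0,1],
  [[0,0,-1],0,1],
  [[0,0,-0.6],0,1],
  [[0,0,0],0,1],
  [[0,0,0],0,1],
])

```text
clock: 10.5
position: [0.4583, -0.1791, 0.1066]
tool_rot: [3.141, -0.0, 1.65]
force: [-2.6, 0.7, 8.4]
grip_width: 0.0133
finger_force: 61.1
```

Request:
arm_command([
  [[0,-2,0],0,1],
  [[0,-2,0],0,1],
  [[1,-2,0],0,1],
  [[0,-2,0],0,1],
  [[0,0,0],0,1],
  [[0,0,0],0,1],
])

```text
clock: 11.1
position: [0.4591, -0.1873, 0.1066]
tool_rot: [3.141, 0.0, 1.649]
force: [-4.8, -0.7, 9.8]
grip_width: 0.0135
finger_force: 61.0
```

Request:
arm_command([
  [[0,0,1],0,1],
  [[0,0,2],0,1],
  [[0,0,2],0,1],
  [[0,0,2],0,1],
  [[0,0,2],0,1],
  [[0,0,2],0,1],
  [[0,0,1.6],0,1],
  [[0,0,0],0,1],
  [[0,0,0],0,1],
  [[0,0,0],0,1],
])

```text
clock: 12.1
position: [0.4591, -0.1869, 0.1186]
tool_rot: [-3.141, -0.0, 1.65]
force: [-0.4, -0.4, -5.8]
grip_width: 0.0135
finger_force: 58.8
```

```bash
cat > fit.py <<'E'
from h import *
import sys
from scipy.ndimage import shift
def match(ref,cur,u,v,r):  # subpixel shift at native px
    t=cv2.cvtColor(ref[v-r:v+r+1,u-r:u+r+1],cv2.COLOR_BGR2GRAY); t=cv2.resize(t,None,fx=8,fy=8,interpolation=3)
    w=cv2.cvtColor(cur[v-r-9:v+r+10,u-r-9:u+r+10],cv2.COLOR_BGR2GRAY); w=cv2.resize(w,None,fx=8,fy=8,interpolation=3)
    q=cv2.minMaxLoc(cv2.matchTemplate(w,t,5)); return (np.array(q[3])-72)/8,round(q[1],3)
f=grab_frame("scene"); n=sys.argv[1]; save(f,n)
F=[]
for _ in range(4): F.append(bot.observe()["force"]); grab_frame("scene")
print(bot.observe()["position"],np.mean(F,0))
ref=cv2.imread("pics/s2.png")
for m in ["s3","s4",n]:
    c=cv2.imread(f"pics/{m}.png")
    print(m,"hub",*match(ref,c,263,248,8),"tail",*match(ref,c,324,289,6))
E
python3 fit.py s5
```

```text
[ 0.45919342 -0.18696405  0.11865893] [-0.05321894 -0.25534048 -5.46548624]
s3 hub [ 0. -4.] 0.935 tail [-1. -1.] 0.984
s4 hub [ 1. -3.] 0.929 tail [1. 0.] 0.93
s5 hub [2. 0.] 0.903 tail [ 4. -4.] 0.879
```

```bash
cat > tilt.py <<'E'
from fit import *
from scipy.optimize import least_squares
yaw=1.645; L=np.array([np.cos(yaw),np.sin(yaw),0])
def pts(tcp,s,th):
    pin=np.array(tcp)-[0,0,.0467]; ex=L*np.cos(th)-np.array([0,0,1])*np.sin(th); ez=L*np.sin(th)+np.array([0,0,1])*np.cos(th)
    return [proj(f,pin+ex*(x-s)+ez*(z-.06)) for x,z in((.095,.03),(-.117,.018))]
T={"s2":(.4572,-.1708,.1067),"s3":(.4572,-.171,.1187),"s4":(.4581,-.179,.1187),"s5":(.4591,-.187,.1187)}
if len(sys.argv)>2: T[n]=tuple(map(float,sys.argv[2:5]))
s2=.018; base=pts(T["s2"],s2,0)
for m in T:
    if m=="s2": continue
    c=cv2.imread(f"pics/{m}.png"); d=[match(ref,c,263,248,8)[0],match(ref,c,324,289,6)[0]]
    r=least_squares(lambda p:np.ravel([a-b-e for a,b,e in zip(pts(T[m],*p),base,d)]),[.01,0])
    print(m,"s mm",r.x[0]*1e3,"tilt deg (+hub down)",np.degrees(r.x[1]),"res",r.fun.round(1))
E
python3 tilt.py s5b .4591 -.187 .1187
```

```text
[ 0.45920364 -0.18697358  0.11867831] [-0.22685746 -0.1524556  -5.67043828]
s3 hub [ 0. -4.] 0.935 tail [-1. -1.] 0.984
s4 hub [ 1. -3.] 0.929 tail [1. 0.] 0.93
s5b hub [2. 1.] 0.906 tail [ 4. -4.] 0.884
s3 s mm 18.754314961029877 tilt deg (+hub down) -4.351348953672865 res [-0.4 -0.   0.3  0.1]
s4 s mm 15.810436235963444 tilt deg (+hub down) -3.984217010258063 res [ 0.1 -0.2  0.  -0.1]
s5 s mm 5.71404247769348 tilt deg (+hub down) 5.808811489712163 res [ 0.2  0.4 -0.5  0.3]
s5b s mm 5.778940682412608 tilt deg (+hub down) 6.816471702039585 res [ 0.4 -0.1 -0.2 -0.1]
```

Request:
arm_command([
  [[0,0,-3],0,1],
  [[0,0,-3],0,1],
  [[0,0,-3],0,1],
  [[0,0,-2],0,1],
  [[0,0,-1],0,1],
  [[0,0,-0.6],0,1],
  [[0,0,0],0,1],
  [[0,0,0],0,1],
])

```text
clock: 13.4
position: [0.4593, -0.1871, 0.1066]
tool_rot: [3.141, -0.0, 1.65]
force: [-2.6, 1.7, 8.4]
grip_width: 0.013
finger_force: 61.1
```

Request:
arm_command([
  [[0,2,0],0,1],
  [[0,2,0],0,1],
  [[0,1.5,0],0,1],
  [[0,0,0],0,1],
  [[0,0,0],0,1],
])

```text
clock: 13.9
position: [0.4591, -0.1818, 0.1066]
tool_rot: [3.141, 0.0, 1.649]
force: [-4.0, -0.9, 9.8]
grip_width: 0.013
finger_force: 61.0
```

Request:
arm_command([
  [[0,0,1],0,1],
  [[0,0,2],0,1],
  [[0,0,2],0,1],
  [[0,0,2],0,1],
  [[0,0,2],0,1],
  [[0,0,2],0,1],
  [[0,0,1.6],0,1],
  [[0,0,0],0,1],
  [[0,0,0],0,1],
  [[0,0,0],0,1],
  [[0,0,0],0,1],
  [[0,0,0],0,1],
])

```text
clock: 15.1
position: [0.4591, -0.1814, 0.1186]
tool_rot: [-3.141, -0.0, 1.65]
force: [-0.1, -0.7, -5.8]
grip_width: 0.0133
finger_force: 58.8
```

```bash
python3 tilt.py s6 .4591 -.1815 .1187
```

```text
[ 0.45921547 -0.18147203  0.11868083] [-0.16772419  0.37910628 -5.50878115]
s3 hub [ 0. -4.] 0.935 tail [-1. -1.] 0.984
s4 hub [ 1. -3.] 0.929 tail [1. 0.] 0.93
s6 hub [ 1. -2.] 0.956 tail [ 2. -2.] 0.961
s3 s mm 18.754314961029877 tilt deg (+hub down) -4.351348953672865 res [-0.4 -0.   0.3  0.1]
s4 s mm 15.810436235963444 tilt deg (+hub down) -3.984217010258063 res [ 0.1 -0.2  0.  -0.1]
s5 s mm 5.71404247769348 tilt deg (+hub down) 5.808811489712163 res [ 0.2  0.4 -0.5  0.3]
s6 s mm 10.817118465908266 tilt deg (+hub down) 0.2931492237415597 res [ 0.2 -0.1 -0.1 -0.1]
```

The lever now hangs level (0.3°) with the hanger at about +10.8 mm. Next I'll lift it and carry it gently.

Request:
arm_command([
  [[0,0,2],0,1],
  [[0,0,4],0,1],
  [[0,0,6],0,1],
  [[0,0,8],0,1],
  [[0,0,10],0,1],
  [[0,0,10],0,1],
  [[0,0,10],0,1],
  [[0,0,10],0,1],
  [[0,0,10],0,1],
  [[0,0,8],0,1],
  [[0,0,6],0,1],
  [[0,0,4],0,1],
  [[0,0,2],0,1],
  [[0,1,0],0,1],
  [[0,2,0],0,1],
  [[0,3,0],0,1],
  [[0,4,0],0,1],
  [[0,5,0],0,1],
  [[0,6,0],0.005,1],
  [[0,7,0],0.005,1],
])

```text
clock: 17.35
position: [0.4592, -0.1529, 0.2087]
tool_rot: [-3.142, -0.0, 1.66]
force: [0.7, -0.4, -6.6]
grip_width: 0.0133
finger_force: 58.9
```

Request:
arm_command([
  [[0,8,0],0.005,1],
  [[0,9,0],0.005,1],
  [[0,10,0],0.005,1],
  [[0,10,0],0.005,1],
  [[0,10,0],0.005,1],
  [[0,10,0],0.005,1],
  [[0,10,0],0.005,1],
  [[0,10,0],0.005,1],
  [[0,10,0],0.005,1],
  [[0,10,0],0.005,1],
  [[0,10,0],0.005,1],
  [[0,10,0],0.005,1],
  [[0,10,0],0.005,1],
  [[0,10,0],0.005,1],
  [[0,10,0],0.005,1],
  [[0,10,0],0.005,1],
  [[0,10,0],0.005,1],
  [[0,10,0],0.005,1],
  [[0,10,0],0.005,1],
  [[0,10,0],0.005,1],
])

```text
clock: 19.35
position: [0.4592, 0.0444, 0.2087]
tool_rot: [-3.142, 0.0, 1.76]
force: [0.4, -0.6, -6.1]
grip_width: 0.0132
finger_force: 58.9
```

Request:
arm_command([
  [[0,10,0],0.005,1],
  [[0,10,0],0.005,1],
  [[0,10,0],0.005,1],
  [[0,10,0],0,1],
  [[0,10,0],0,1],
  [[0,10,0],0,1],
  [[0,10,0],0,1],
  [[0,9,0],0,1],
  [[0,8,0],0,1],
  [[0,7,0],0,1],
  [[0,6,0],0,1],
  [[0,5,0],0,1],
  [[0,4,0],0,1],
  [[0,3,0],0,1],
  [[0,2,0],0,1],
  [[0,1,0],0,1],
  [[0,0,0],0,1],
  [[0,0,0],0,1],
  [[0,0,0],0,1],
])

```text
clock: 21.25
position: [0.4592, 0.1584, 0.2087]
tool_rot: [-3.142, 0.0, 1.775]
force: [0.1, 0.4, -5.4]
grip_width: 0.0135
finger_force: 58.9
```

Request:
arm_command([
  [[0,1,0],0,1],
  [[0,2,0],0,1],
  [[0,3,-1],0,1],
  [[0,4,-2],0,1],
  [[0,4,-3],0,1],
  [[0,3,-4],0,1],
  [[0,2,-4],0,1],
  [[0,0,-3],0,1],
  [[0,0,-2],0,1],
  [[0,0,-1],0,1],
  [[0,0,0],0,1],
  [[0,0,0],0,1],
  [[0,0,0],0,1],
  [[0,0,0],0,1],
  [[0,0,0],0,1],
  [[0,0,0],0,1],
])

```text
clock: 22.85
position: [0.4592, 0.1775, 0.1887]
tool_rot: [3.142, -0.0, 1.775]
force: [-0.2, -0.1, -5.4]
grip_width: 0.0131
finger_force: 58.9
```

```bash
python3 - <<'E'
from h import *
g=grab_frame("scene"); f=grab_frame("top"); save(g,"s9"); save(f,"t9")
s=bot.observe();print(s["position"],s["tool_rot"],s["force"],s["clock"])
a=cv2.resize(g["image"][165:255,155:275],None,fx=5,fy=5,interpolation=3)[:450]
b=cv2.resize(f["image"][215:280,130:250],None,fx=5,fy=5,interpolation=3)[:140*2]
im=np.vstack([a,b])[:, :600]; im=cv2.resize(im,None,fx=.8,fy=.8,interpolation=3); cv2.imwrite("pics/c9.png",im[...,::-1]); print(im.shape)
p=np.array(s["position"])-[0,0,.0467]; y=1.77; L=np.array([np.cos(y),np.sin(y),0])
for x,z in((.095,.038),(-.117,.024)):
    X=p+L*(x-.0108)+[0,0,z-.06]; u=proj(g,X);v=proj(f,X); print("expect crop scene",(u-[155,165])*4,"top",(v-[130,215])*4+[0,360], X)
E
```

```text
[0.45919287 0.17756196 0.18870006] [-3.14158136e+00 -1.97268080e-05  1.77477641e+00] [-0.10756745  1.25143688 -5.84015735] 22.95
(584, 480, 3)
expect crop scene [98.79150029 28.27236299] top [ 64.25461875 526.50872869] [0.44253063 0.26009686 0.12000006]
expect crop scene [322.53464903 139.27573136] top [396.29518007 458.23873695] [0.48448306 0.05228927 0.10600006]
```

View pics/c9.png

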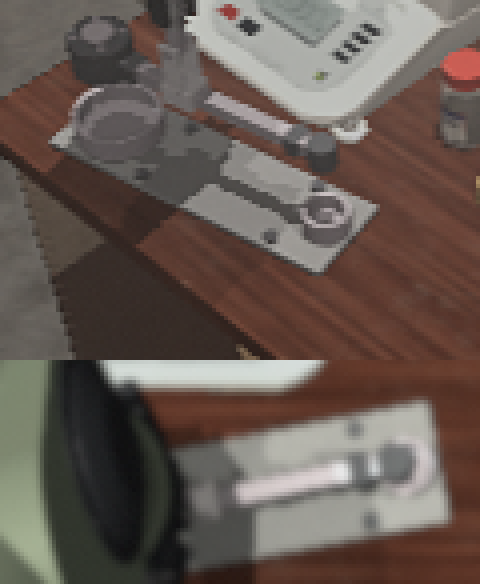

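The scene crop shows the hub cap at (103,33) and the tail top at (321,140), within about 3 mm of the level prediction. The tail sits over the small cup, at (397,462) in the top crop. I'll wait briefly and check that it is still.

Request:
arm_command([
  [[0,0,0],0,1],
  [[0,0,0],0,1],
  [[0,0,0],0,1],
  [[0,0,0],0,1],
  [[0,0,0],0,1],
  [[0,0,0],0,1],
  [[0,0,0],0,1],
  [[0,0,0],0,1],
  [[0,0,0],0,1],
  [[0,0,0],0,1],
  [[0,0,0],0,1],
  [[0,0,0],0,1],
  [[0,0,0],0,1],
  [[0,0,0],0,1],
  [[0,0,0],0,1],
  [[0,0,0],0,1],
  [[0,0,0],0,1],
  [[0,0,0],0,1],
  [[0,0,0],0,1],
  [[0,0,0],0,1],
])

```text
clock: 24.95
position: [0.4592, 0.1775, 0.1887]
tool_rot: [-3.142, 0.0, 1.775]
force: [-0.1, -0.2, -6.1]
grip_width: 0.0132
finger_force: 58.9
```

```bash
python3 - <<'E'
from h import *
I=[cv2.imread("pics/s9.png")[...,::-1].astype(int)]
for k in range(12): I.append(grab_frame("scene")["image"].astype(int))
for k in range(1,13): 
    d=np.abs(I[k]-I[1])[165:225,155:245].max(2); e=np.abs(I[k]-I[0])[165:225,155:245].max(2); print(k,(d>25).sum(),(e>25).sum())
E
```

```text
1 0 2
2 0 2
3 0 2
4 0 2
5 0 2
6 0 2
7 0 2
8 0 2
9 0 2
10 0 2
11 0 2
12 0 2
```

Still; handing in.

```bash
python3 -c "from workcell import ticket; print(ticket.job_done())"
```

```text
the job is handed in; nothing more can be done
None
```

I handed the job in at about 26 s with the lever hanging still, about 1° off level by the images, from its grip block about 5 cm above the cradle cups, hub over the large cup and tail over the small one; no verdict came back.

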